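# Park the rinsed pan under the dust canopy

## Robot

A 6-joint arm with a two-finger parallel gripper is mounted at the origin on the work surface. World frame = base frame: x ahead of the robot, y to its left, z up, the work surface at z = 0. Lengths are in m, angles in degrees, forces in N, time in s.
With the tool pointing down it reaches from about 0.375 to 0.9 m from the base axis. Payload 3.1 kg.
Tool frame: the origin (TCP) lies at the very end of the fingers, on their centre line; the grasp point (between the pads) lies 19 mm behind it; z points along the fingers, y is the line along which they close (so a half turn about z gives the same grasp; the last joint's range is limited). The gripper opens to 87 mm and grips with 3 to 60 N. Pads are 19 mm wide; open, the fingers measure 117 mm over their backs; the gripper's body (75 mm by 190 mm) begins 51 mm behind the grasp point.
Start: joints at [-87.233, 30.224, 82.088, -0, 67.689, -10.227], TCP at [0.141, -0.609, 0.223] pointing down, gripper open.
Joint ranges: [-176.69, 176.69], [-43.24, 126.21], [12.49, 139.97], [-82, 262], [0, 151.66], [-163.58, 163.58]. Speed limits (degrees/s): [159.86, 159.86, 180, 180, 180, 180].

## Interface

Orientations are given as a 3x3 rotation matrix whose columns are the frame's x, y, z axes.
In Python, from rig import bot gives the robot as it stands.
- The arm moves only by the tool move_arm, never from a script. Its argument "increments" is a list of rows, each an object with "xyz": the shift along the tool's x, y, z in mm, a list of three; "roll": the turn about the tool's z in rad; "grip": the opening in per cent of the stroke, from 0 (shut) to 100 (fully open). A call has 1 to 5 rows; each row shifts and turns the commanded pose from where the row before left it, along the tool's axes as they then stand; what a row does not reach is not made up. A row lasts 1/12 s, in which the tool goes at most 41.7 mm and 7.16 degrees, less where a joint would pass 70% of its speed; a pose out of reach is approached as far as the arm can. A call is refused whole if a number of a shift passes 41.7 or a number of a turn 0.125, either way. A call with a gripper value outside its range is refused whole. The fingers move at their own pace and stop on an object; the grip force is fixed at half the most. Time passes only in rows, so rows that do not move let the fingers close. It gives the time, the measured TCP pose, the force, the opening and the grip force at its end, in the units of the state.
- bot.read_state(): the state, without advancing time (a new reading comes with each control period).
- bot.capture(name): name is "scene" or "top" or "wrist"; returns (picture, depth): 480x640x3 uint8, red, green, blue; 480x640 float32, m along the optical axis (not along the pixel's ray), 0 where there is no reading.
- bot.camera_model(name): a dict with "intrinsics" (3x3 intrinsics, pixels), "rvec" (rotation vector, rad) and "tvec" (3), from world to camera coordinates, as OpenCV has them; the wrist camera has in their place "tool_from_camera" (4x4, takes a point from camera to tool coordinates, whose origin is the TCP and whose axes are the flange's). Camera axes: x right, y down, z forward; pixel columns grow to the right and rows downward; lengths in m; the calibration is good to about 2 mm. The wrist camera is an equidistant fisheye: a pixel r from the principal point sees the ray r / f radians off the axis. A picture is of the moment at which its call begins: read the wrist's pose just before it. camera_model takes no time and is no camera call.
- bot.hand_in(): hands the job in; it is judged then, once.
Trained networks look in the newest picture that a camera, given by its name, has taken for a name from the list of things; names that differ only in an ending like _2 or _b are one class to them, and where a whole thing is asked for, a point or a joint stands for the part that bears it (a point fixed in the world has none). Each returns a list of dicts, best first, with "conf" (0 to 1); they miss things now and then, are a little off and sometimes report something else, mostly with a low value. They report only what shows in the picture. A call takes as long as a camera call. They do not tell look-alikes from the thing itself.
- bot.spot_in(label, camera): "at" ([x, y, z] in m, in the coordinates of the camera as it stood for that picture, good to about 4 mm: the middle of the surface that is visible of it).
- bot.trace(label, camera): "mask" (480x640 bool, what is visible of it).
The state is a dict: "time_s": time; "joint_positions": joint angles; "qvel": joint speeds; "tau": joint torques, N m; "position": TCP position; "tcp_rot": TCP orientation; "force": force on the tool from outside, world axes, zero at the start; "moment": the same for the moment, N m; "opening": opening from 0.0 (shut) to 1.0 (fully open); "grasp_force": force on a finger pad.
Only numpy, scipy, OpenCV 4.12 (cv2) and the standard library are available. Lean on these libraries where they do the work, as an engineer would, in place of code of your own. Each camera call takes 0.05 s, during which the arm holds its last target. There are 200 camera calls.

## Task

The small steel rinsing pan has drained: lift it off its stand by the arched top handle and set it down gently on the bench in front of the mouth of the clear dust canopy, wholly outside it, and let go. There is no room for a hand above it under the canopy, so then take it by its long side handle and slide it along the bench into the canopy until it is fully home against the back panel, upright, with the side handle pointing straight out of the mouth. Leave the other things on the bench alone and do not bump the canopy hard.

Things in the scene. Friction and masses are not known exactly. Their poses are not given: they have to be found in the camera images.
- pan: open round steel pan, 90 mm outer diameter, 50 mm tall, 0.45 kg with its two black handles. Origin: centre of its underside; z up, and its side handle sticks out along its -x axis. At the start it stands on the stand
- top_handle: arched top handle fixed over the pan's middle: a horizontal black grip bar, 72 mm long (along the pan's y), 14 mm wide (along the pan's x) and 13 mm high, carried by thin steel straps, 84 mm apart, that rise from the rim. Origin: centre of the grip bar, 108 mm above the pan's underside (58 mm above the rim); axes as the pan's
- side_handle: long side handle fixed to the pan: a horizontal black grip, 75 mm long (along the pan's x), 16 mm wide (along the pan's y), 18 mm high. Origin: centre of the grip, 118 mm from the pan's axis along the pan's -x and 38 mm above its underside; the grip ends 155 mm from the pan's axis; axes as the pan's
- stand: fixed round draining stand, dark steel, 116 mm across the foot; the pan sits on a flat seat 55 mm above the bench inside a lip of 104 mm inner diameter that stands 5 mm above the seat. Origin: centre of its underside
- canopy: fixed clear acrylic dust canopy, thin grey edges: sides, back panel, roof; no floor. Inside 130 mm wide, 142 mm high; roof top at 150 mm. Origin: on the bench, mid-width, 15 mm inside the open mouth; +x points into it. Mouth at x = -15 mm, roughly facing the robot; inner face of the back panel at x = +95 mm, so the pan is home with its axis at x = +50 mm
- paste_jar: bystander: closed jar, 60 mm diameter, 70 mm tall. Origin: centre of its underside
- brush: bystander: hand brush lying on the bench. Origin: on its underside, handle towards its -x
- blank_block: bystander: round stone disc, 72 mm diameter, 22 mm thick, lying flat. Origin: centre of its underside
Mind the look-alikes: they are no part of the job. Leave any purple or red look-alike of the pan alone. Leave any green or red look-alike of the canopy alone.

How it is judged:
By the outcome, as a careful person would: the job done as asked, in the order asked, and still so for the second after the job is handed in, with the robot touching nothing.
It also fails if it takes over 59 s, if anything falls off the work surface, if the arm or the gripper's body presses on something with over 40 N, if the wrist force passes 120 N, or if a joint passes its speed limit or range.

## Working session

There is one attempt and no reset: what is moved stays moved. The work goes in short steps, Python scripts to look and compute and a tool call to move; the robot and the scene stay as the last step left them, time stands still between calls to the robot, and variables do not carry over. Pictures are saved under pics/ and viewed, at most 10 in all, crops included, and the job is handed in when it is done.

Besides the shell and the picture viewer there is one more tool, called by a JSON object that holds its "method" and its "body", one argument or row to a line. move_arm: Moves the arm, as the interface text tells. Its arguments: {"type":"object","properties":{"increments":{"type":"array"}},"required":["increments"]}

```bash
mkdir -p pics; ls; cat > h.py <<'E'
import numpy as np, cv2
from rig import bot
def T(n):
    m=bot.camera_model(n)
    if n=="wrist":
        s=bot.read_state();A=np.eye(4);A[:3,:3]=s["tcp_rot"];A[:3,3]=s["position"]
        return A@np.array(m["tool_from_camera"])
    A=np.eye(4);A[:3,:3]=cv2.Rodrigues(np.array(m["rvec"],float))[0];A[:3,3]=np.ravel(m["tvec"])
    return np.linalg.inv(A)
def cloud(n,d,mask):
    K=np.array(bot.camera_model(n)["intrinsics"]);v,u=np.nonzero(mask&(d>0));z=d[v,u]
    p=np.stack([(u-K[0,2])/K[0,0]*z,(v-K[1,2])/K[1,1]*z,z,np.ones_like(z)])
    return (T(n)@p)[:3].T
def save(n,img): cv2.imwrite(f"pics/{n}.png",img[...,::-1])
E
python3 - <<'E'
from h import *
for c in("scene","top"):
    img,d=bot.capture(c);save(c+"0",img);M=T(c);np.savez(c+"0.npz",img=img,d=d)
    m=bot.camera_model(c);K=np.array(m["intrinsics"])
    for l in("pan","top_handle","side_handle","stand","canopy"):
        for r in bot.spot_in(l,c):
            a=np.array(r["at"]);p=K@a;print(c,l,round(r["conf"],2),(M@np.r_[a,1])[:3].round(3),(p[:2]/p[2]).round())
print(bot.read_state()["time_s"])
E
```

```text
pics
scene pan 0.84 [0.611 0.176 0.084] [317. 313.]
scene pan 0.82 [0.634 0.467 0.021] [365. 412.]
scene pan 0.68 [0.805 0.114 0.033] [248. 334.]
scene top_handle 0.54 [0.787 0.107 0.113] [248. 324.]
scene top_handle 0.52 [0.611 0.182 0.169] [318. 310.]
scene top_handle 0.51 [0.624 0.464 0.114] [371. 410.]
scene side_handle 0.6 [0.873 0.179 0.046] [237. 366.]
scene side_handle 0.59 [0.516 0.141 0.101] [339. 284.]
scene side_handle 0.5 [0.353 0.467 0.018] [448. 357.]
scene stand 0.74 [0.353 0.465 0.018] [447. 356.]
scene stand 0.71 [0.642 0.214 0.054] [315. 332.]
scene canopy 0.87 [ 0.518 -0.381  0.144] [246. 136.]
scene canopy 0.85 [ 0.655 -0.188  0.143] [237. 210.]
top pan 0.86 [0.794 0.111 0.037] [282. 133.]
top pan 0.71 [0.608 0.174 0.088] [256. 200.]
top pan 0.66 [0.627 0.463 0.038] [150. 196.]
top top_handle 0.8 [0.622 0.463 0.113] [141. 193.]
top top_handle 0.72 [0.615 0.186 0.166] [247. 192.]
top top_handle 0.63 [0.791 0.106 0.115] [281. 127.]
top side_handle 0.79 [0.866 0.18  0.046] [256. 106.]
top side_handle 0.72 [0.735 0.464 0.045] [149. 155.]
top side_handle 0.49 [0.511 0.136 0.097] [270. 237.]
top stand 0.78 [0.596 0.152 0.056] [265. 206.]
top canopy 0.97 [ 0.254 -0.26   0.146] [430. 340.]
top canopy 0.94 [ 0.52  -0.416  0.145] [493. 231.]
top canopy 0.91 [ 0.654 -0.214  0.15 ] [410. 177.]
0.6
```

View pics/scene0.png

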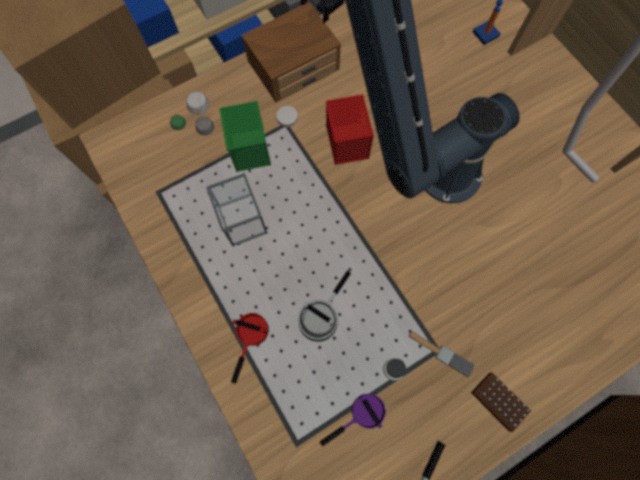

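View pics/top0.png

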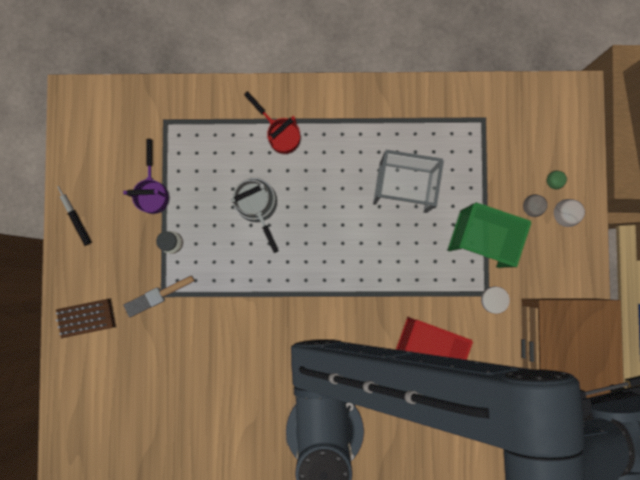

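The candidates for the pan in the top picture are steel on its stand (256,200), red (284,134) and purple (150,196). I choose the steel one. For the canopy they are clear (409,180), green (490,235) and red (435,340). I choose the clear one. Next I'll check both in one crop and measure them.

```bash
python3 - <<'E'
from h import *
img,d=bot.capture("top")
a=cv2.resize(img[150:260,220:300],None,fx=5,fy=5,interpolation=cv2.INTER_CUBIC)
b=cv2.resize(img[135:225,360:455],None,fx=4,fy=4,interpolation=cv2.INTER_CUBIC)
o=np.zeros((550,790,3),np.uint8);o[:550,:400]=a;o[:360,405:785]=b;save("crop1",o)
for l in("top_handle","side_handle","pan","canopy"):
    for r in bot.trace(l,"top"):
        p=cloud("top",d,r["mask"]);v,u=np.nonzero(r["mask"])
        c=p.mean(0)
        if l=="canopy" and not(370<u.mean()<440):continue
        if l!="canopy" and not(225<u.mean()<290 and v.mean()>155):continue
        print(l,round(r["conf"],2),len(p),len(u),c.round(4),u.mean().round(),v.mean().round(),"z pct",np.percentile(p[:,2],[2,20,50,80,98]).round(3))
        zt={"top_handle":.15,"side_handle":.085,"pan":.09,"canopy":.135}[l]
        q=p[(p[:,2]>zt)]
        if l=="side_handle":q=q[q[:,2]<.115]
        print(" rect",cv2.boxPoints(cv2.minAreaRect(q[:,:2].astype(np.float32))).round(4).tolist(),len(q))
        e=np.cov(q[:,:2].T);w,V=np.linalg.eigh(e);print(" c",np.median(q,0).round(4),q.mean(0).round(4),"axis deg",np.degrees(np.arctan2(V[1,1],V[0,1])).round(1),w)
s=bot.read_state();print(s["tcp_rot"],s["force"])
E
```

```text
top_handle 0.53 190 190 [0.611  0.1869 0.1651] 246.0 194.0 z pct [0.123 0.164 0.168 0.17  0.174]
 rect [[0.5892000198364258, 0.21889999508857727], [0.6245999932289124, 0.1429000049829483], [0.6373999714851379, 0.14890000224113464], [0.6019999980926514, 0.2249000072479248]] 183
 c [0.6111 0.1866 0.1679] [0.6115 0.1856 0.1674] axis deg 114.6 [1.38010693e-05 5.17202725e-04]
side_handle 0.47 184 184 [0.5158 0.1398 0.0966] 268.0 235.0 z pct [0.001 0.096 0.099 0.102 0.106]
 rect [[0.4713999927043915, 0.1290999948978424], [0.47780001163482666, 0.11429999768733978], [0.5623999834060669, 0.15109999477863312], [0.5559999942779541, 0.16590000689029694]] 179
 c [0.5152 0.1381 0.0995] [0.515  0.1391 0.0994] axis deg -155.4 [1.60752591e-05 5.60215304e-04]
pan 0.75 1170 1174 [0.596  0.1787 0.0907] 254.0 204.0 z pct [0.052 0.057 0.078 0.106 0.171]
 rect [[0.47049999237060547, 0.12280000001192093], [0.5242999792098999, 0.05829999968409538], [0.6726999878883362, 0.18219999969005585], [0.6189000010490417, 0.2467000037431717]] 538
 c [0.5939 0.1626 0.104 ] [0.5745 0.1683 0.1267] axis deg -152.9 [0.00041
[... 264 characters left out ...]
69959259, -0.13819999992847443]] 1649
 c [ 0.2499 -0.2754  0.1464] [ 0.2515 -0.2773  0.1475] axis deg 77.5 [0.00036236 0.00188652]
canopy 0.57 3131 3144 [ 0.6522 -0.2144  0.1394] 409.0 178.0 z pct [0.011 0.143 0.146 0.149 0.153]
 rect [[0.5802000164985657, -0.27959999442100525], [0.7003999948501587, -0.3001999855041504], [0.7254999876022339, -0.15389999747276306], [0.6053000092506409, -0.13330000638961792]] 2903
 c [ 0.6525 -0.2162  0.1465] [ 0.6528 -0.2164  0.1465] axis deg 80.5 [0.00121707 0.00182449]
[[ 9.74387358e-01  2.24876134e-01  6.13102865e-06]
 [ 2.24876135e-01 -9.74387358e-01 -3.88355202e-05]
 [-2.75918486e-06  3.92195620e-05 -9.99999999e-01]] [ 0.11775561  1.07879188 -0.01027733]
```

View pics/crop1.png

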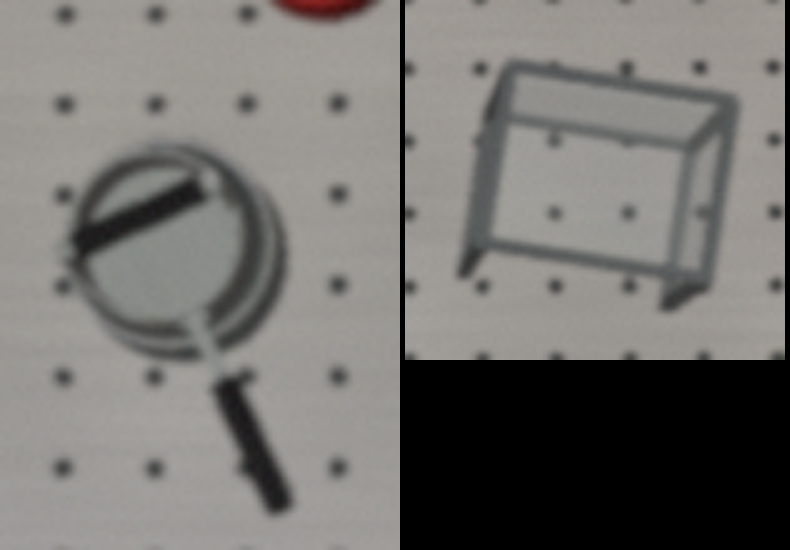

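The crop confirms the plain steel pan on its stand, with the bar at about (140,215) in the crop and the side handle at (255,445). The clear canopy has its mouth towards the robot (lower edge). Pan: axis about (0.613, 0.185), yaw 24.6°. Canopy: origin about (0.609, -0.209), yaw -9.6°. First I turn the tool to yaw 114.6°.

{"method": "move_arm", "body": {
  "increments": [
    {"xyz": [0,0,0],"roll": -0.118,"grip": 100},
    {"xyz": [0,0,0],"roll": -0.118,"grip": 100},
    {"xyz": [0,0,0],"roll": -0.118,"grip": 100},
    {"xyz": [0,0,0],"roll": -0.118,"grip": 100},
    {"xyz": [0,0,0],"roll": -0.118,"grip": 100}
  ]
}}

```text
time_s: 1.27
position: [0.1406, -0.609, 0.2226]
tcp_rot: [[0.68, 0.733, 0.0], [0.733, -0.68, -0.0], [0.0, 0.0, -1.0]]
force: [0.1, -0.3, 0.3]
opening: 1.0
grasp_force: 0.0
```

{"method": "move_arm", "body": {
  "increments": [
    {"xyz": [0,0,-10],"roll": -0.118,"grip": 100},
    {"xyz": [0,0,-10],"roll": -0.118,"grip": 100},
    {"xyz": [0,0,-10],"roll": -0.118,"grip": 100},
    {"xyz": [0,0,0],"roll": -0.118,"grip": 100},
    {"xyz": [0,0,0],"roll": -0.118,"grip": 100}
  ]
}}

```text
time_s: 1.68
position: [0.1406, -0.6095, 0.2536]
tcp_rot: [[0.157, 0.988, 0.0], [0.988, -0.157, -0.002], [-0.002, 0.0, -1.0]]
force: [-0.6, 0.1, -0.6]
opening: 1.005
grasp_force: 0.0
```

{"method": "move_arm", "body": {
  "increments": [
    {"xyz": [0,0,0],"roll": -0.118,"grip": 100},
    {"xyz": [0,0,0],"roll": -0.118,"grip": 100},
    {"xyz": [0,0,0],"roll": -0.118,"grip": 100},
    {"xyz": [0,0,0],"roll": -0.118,"grip": 100},
    {"xyz": [0,0,0],"roll": -0.121,"grip": 100}
  ]
}}

```text
time_s: 2.1
position: [0.1406, -0.6089, 0.2526]
tcp_rot: [[-0.421, 0.907, 0.0], [0.907, 0.421, 0.0], [0.0, 0.0, -1.0]]
force: [0.4, 0.7, 0.1]
opening: 1.002
grasp_force: 0.0
```

{"method": "move_arm", "body": {
  "increments": [
    {"xyz": [21,30.4,0],"roll": 0,"grip": 100},
    {"xyz": [21,30.4,0],"roll": 0,"grip": 100},
    {"xyz": [21,30.4,0],"roll": 0,"grip": 100},
    {"xyz": [21,30.4,0],"roll": 0,"grip": 100},
    {"xyz": [21,30.4,0],"roll": 0,"grip": 100}
  ]
}}

```text
time_s: 2.52
position: [0.2356, -0.4488, 0.2526]
tcp_rot: [[-0.415, 0.91, 0.0], [0.91, 0.415, -0.0], [-0.0, 0.0, -1.0]]
force: [0.4, -0.0, -0.4]
opening: 1.001
grasp_force: 0.0
```

{"method": "move_arm", "body": {
  "increments": [
    {"xyz": [21,30.4,0],"roll": 0,"grip": 100},
    {"xyz": [21,30.4,0],"roll": 0,"grip": 100},
    {"xyz": [21,30.4,0],"roll": 0,"grip": 100},
    {"xyz": [21,30.4,0],"roll": 0,"grip": 100},
    {"xyz": [21,30.4,0],"roll": 0,"grip": 100}
  ]
}}

```text
time_s: 2.93
position: [0.3303, -0.2901, 0.2529]
tcp_rot: [[-0.415, 0.91, 0.001], [0.91, 0.415, -0.001], [-0.001, 0.0, -1.0]]
force: [0.2, -0.6, -0.2]
opening: 1.002
grasp_force: 0.0
```

{"method": "move_arm", "body": {
  "increments": [
    {"xyz": [21,30.4,0],"roll": 0,"grip": 100},
    {"xyz": [21,30.4,0],"roll": 0,"grip": 100},
    {"xyz": [21,30.4,0],"roll": 0,"grip": 100},
    {"xyz": [21,30.4,0],"roll": 0,"grip": 100},
    {"xyz": [21,30.4,0],"roll": 0,"grip": 100}
  ]
}}

```text
time_s: 3.35
position: [0.425, -0.1312, 0.2529]
tcp_rot: [[-0.416, 0.909, 0.001], [0.909, 0.416, -0.001], [-0.001, 0.001, -1.0]]
force: [1.4, -0.4, -0.1]
opening: 0.998
grasp_force: 0.0
```

{"method": "move_arm", "body": {
  "increments": [
    {"xyz": [21,30.4,0],"roll": 0,"grip": 100},
    {"xyz": [21,30.4,0],"roll": 0,"grip": 100},
    {"xyz": [21,30.4,0],"roll": 0,"grip": 100},
    {"xyz": [21,30.4,0],"roll": 0,"grip": 100},
    {"xyz": [0,0,0],"roll": 0,"grip": 100}
  ]
}}

```text
time_s: 3.77
position: [0.5029, -0.0009, 0.253]
tcp_rot: [[-0.421, 0.907, 0.004], [0.907, 0.421, 0.002], [0.0, 0.005, -1.0]]
force: [0.4, -0.4, 0.1]
opening: 0.997
grasp_force: 0.0
```

```bash
python3 - <<'E'
from h import *
s=bot.read_state();print(s["position"],s["joint_positions"]);M=T("wrist");print(np.array(bot.camera_model("wrist")["tool_from_camera"]).round(3),bot.camera_model("wrist")["intrinsics"])
img,d=bot.capture("wrist");save("w1",img)
for l in("top_handle","side_handle","pan"):
    for r in bot.spot_in(l,"wrist"):
        a=np.array(r["at"]);print(l,round(r["conf"],2),(M@np.r_[a,1])[:3].round(4))
E
```

```text
[ 0.50286537 -0.00092583  0.25300099] [-12.96492612  18.48253696  97.35622364   0.19161457  63.96656112
 -37.9540775 ]
[[ 0.001 -0.97  -0.245  0.066]
 [ 1.     0.002 -0.    -0.001]
 [ 0.    -0.245  0.97  -0.162]
 [ 0.     0.     0.     1.   ]] [[371.64829954   0.         314.35483804]
 [  0.         371.64829954 230.88012634]
 [  0.           0.           1.        ]]
top_handle 0.68 [0.7756 0.1196 0.1183]
top_handle 0.56 [0.6077 0.1836 0.167 ]
side_handle 0.8 [0.8662 0.1801 0.047 ]
side_handle 0.59 [0.5102 0.1378 0.1025]
pan 0.97 [0.6036 0.1799 0.0902]
pan 0.73 [0.7947 0.112  0.0318]
```

View pics/w1.png

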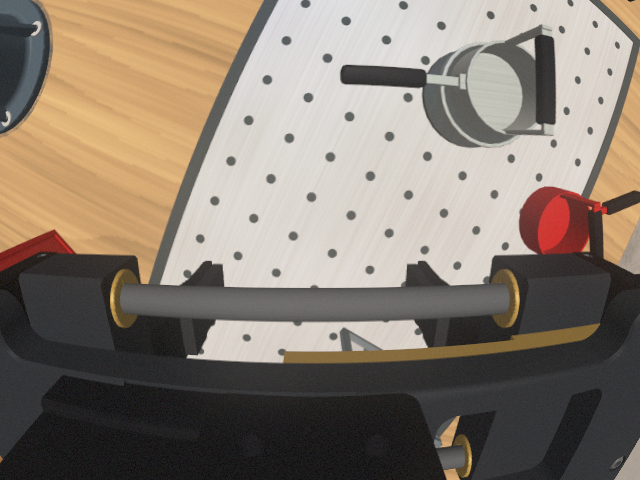

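The wrist view shows the steel pan with its bar at (545,80) and its side handle at (383,77). The red pan is at (555,220). The bar agrees with the top camera, so I move over it and refine there.

{"method": "move_arm", "body": {
  "increments": [
    {"xyz": [20.5,29.4,0],"roll": 0,"grip": 100},
    {"xyz": [20.5,29.4,0],"roll": 0,"grip": 100},
    {"xyz": [20.5,29.4,0],"roll": 0,"grip": 100},
    {"xyz": [20.5,29.4,0],"roll": 0,"grip": 100},
    {"xyz": [20.5,29.4,0],"roll": 0,"grip": 100}
  ]
}}

```text
time_s: 4.38
position: [0.5914, 0.1476, 0.2527]
tcp_rot: [[-0.413, 0.911, -0.0], [0.911, 0.413, -0.001], [-0.0, -0.001, -1.0]]
force: [0.3, -0.5, 0.4]
opening: 1.001
grasp_force: 0.0
```

{"method": "move_arm", "body": {
  "increments": [
    {"xyz": [20.5,29.4,0],"roll": 0,"grip": 100},
    {"xyz": [0,0,15],"roll": 0,"grip": 100},
    {"xyz": [0,0,15],"roll": 0,"grip": 100},
    {"xyz": [0,0,0],"roll": 0,"grip": 100},
    {"xyz": [0,0,0],"roll": 0,"grip": 100}
  ]
}}

```text
time_s: 4.8
position: [0.6083, 0.1775, 0.2217]
tcp_rot: [[-0.414, 0.91, -0.003], [0.91, 0.414, -0.001], [0.001, -0.003, -1.0]]
force: [-0.2, -0.8, 0.7]
opening: 1.005
grasp_force: 0.0
```

```bash
cat >> h.py <<'E'
def fish(n,d,mask):
    m=bot.camera_model(n);K=np.array(m["intrinsics"]);v,u=np.nonzero(mask&(d>0));z=d[v,u]
    x=(u-K[0,2])/K[0,0];y=(v-K[1,2])/K[1,1];r=np.hypot(x,y)+1e-9;t=np.tan(r)/r
    return (T(n)@np.stack([x*t*z,y*t*z,z,np.ones_like(z)]))[:3].T
E
python3 - <<'E'
from h import *
s=bot.read_state();print(s["position"].round(4) if hasattr(s["position"],"round") else s["position"])
img,d=bot.capture("wrist");save("w2",img)
for l in("top_handle","side_handle"):
    for r in bot.trace(l,"wrist"):
        p=fish("wrist",d,r["mask"])
        if len(p)<50:continue
        c=np.median(p,0)
        q=p[abs(p[:,2]-np.percentile(p[:,2],90))<.006]
        (cx,cy),(w,h),a=cv2.minAreaRect(q[:,:2].astype(np.float32));w_,V=np.linalg.eigh(np.cov(q[:,:2].T))
        print(l,round(r["conf"],2),len(p),c.round(4),"top:",len(q),round(cx,4),round(cy,4),round(w,4),round(h,4),np.degrees(np.arctan2(V[1,1],V[0,1])).round(1))
E
```

```text
[0.6083 0.1775 0.2217]
top_handle 0.92 2783 [0.6095 0.1947 0.1708] top: 2638 0.6108 0.1918 0.0137 0.0746 114.9
side_handle 0.75 1191 [0.7398 0.4635 0.048 ] top: 809 0.7397 0.4672 0.0822 0.0177 -179.0
side_handle 0.61 2163 [0.5173 0.1423 0.1026] top: 1923 0.5215 0.1431 0.1033 0.0163 -155.7
```

View pics/w2.png

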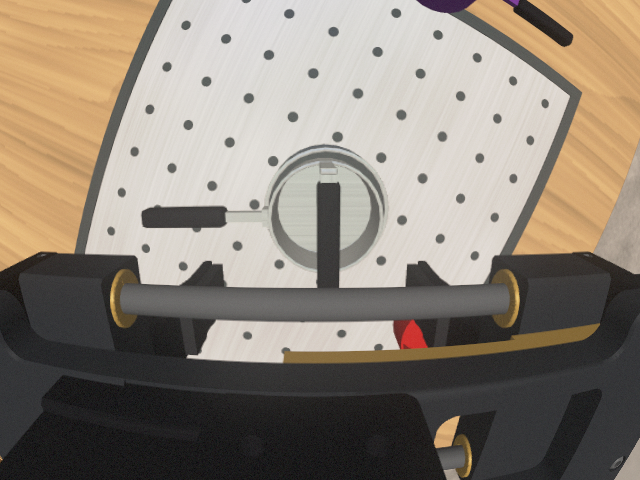

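The bar lies centred between the fingers, its visible end near (328,170), and about 8 mm off in tool y. I correct that, descend and close.

{"method": "move_arm", "body": {
  "increments": [
    {"xyz": [6,8,0],"roll": 0,"grip": 100},
    {"xyz": [0,0,20],"roll": 0,"grip": 100},
    {"xyz": [0,0,20],"roll": 0,"grip": 100},
    {"xyz": [0,0,20],"roll": 0,"grip": 100},
    {"xyz": [0,0,18],"roll": 0,"grip": 100}
  ]
}}

```text
time_s: 5.37
position: [0.6146, 0.1886, 0.1446]
tcp_rot: [[-0.416, 0.91, 0.002], [0.91, 0.416, 0.001], [-0.0, 0.002, -1.0]]
force: [0.3, -0.2, -0.3]
opening: 1.003
grasp_force: 0.0
```

{"method": "move_arm", "body": {
  "increments": [
    {"xyz": [0,0,0],"roll": 0,"grip": 0},
    {"xyz": [0,0,0],"roll": 0,"grip": 0},
    {"xyz": [0,0,0],"roll": 0,"grip": 0},
    {"xyz": [0,0,0],"roll": 0,"grip": 0},
    {"xyz": [0,0,0],"roll": 0,"grip": 0}
  ]
}}

```text
time_s: 5.78
position: [0.615, 0.1883, 0.1462]
tcp_rot: [[-0.416, 0.909, 0.003], [0.909, 0.416, 0.0], [-0.001, 0.003, -1.0]]
force: [-0.1, -0.7, 0.4]
opening: 0.708
grasp_force: 0.0
```

{"method": "move_arm", "body": {
  "increments": [
    {"xyz": [0,0,0],"roll": 0,"grip": 0},
    {"xyz": [0,0,0],"roll": 0,"grip": 0},
    {"xyz": [0,0,0],"roll": 0,"grip": 0},
    {"xyz": [0,0,0],"roll": 0,"grip": 0},
    {"xyz": [0,0,0],"roll": 0,"grip": 0}
  ]
}}

```text
time_s: 6.2
position: [0.6139, 0.1882, 0.1446]
tcp_rot: [[-0.416, 0.909, 0.0], [0.909, 0.416, 0.0], [0.0, 0.0, -1.0]]
force: [-0.2, -0.8, 0.4]
opening: 0.328
grasp_force: 0.0
```

{"method": "move_arm", "body": {
  "increments": [
    {"xyz": [0,0,0],"roll": 0,"grip": 0},
    {"xyz": [0,0,0],"roll": 0,"grip": 0},
    {"xyz": [0,0,0],"roll": 0,"grip": 0},
    {"xyz": [0,0,0],"roll": 0,"grip": 0},
    {"xyz": [0,0,0],"roll": 0,"grip": 0}
  ]
}}

```text
time_s: 6.62
position: [0.6132, 0.1879, 0.1444]
tcp_rot: [[-0.416, 0.909, -0.002], [0.909, 0.416, -0.0], [0.0, -0.002, -1.0]]
force: [-1.5, -1.2, 1.3]
opening: 0.154
grasp_force: 30.0
```

{"method": "move_arm", "body": {
  "increments": [
    {"xyz": [0,0,-3],"roll": 0,"grip": 0},
    {"xyz": [0,0,-5],"roll": 0,"grip": 0},
    {"xyz": [0,0,-8],"roll": 0,"grip": 0},
    {"xyz": [0,0,-12],"roll": 0,"grip": 0},
    {"xyz": [0,0,-12],"roll": 0,"grip": 0}
  ]
}}

```text
time_s: 7.03
position: [0.6139, 0.1883, 0.1854]
tcp_rot: [[-0.416, 0.909, -0.0], [0.909, 0.416, 0.0], [0.0, -0.0, -1.0]]
force: [0.0, -0.1, -4.0]
opening: 0.153
grasp_force: 30.0
```

Lifted: 13 mm opening, weight on the wrist. I turn to the canopy heading and carry it over.

{"method": "move_arm", "body": {
  "increments": [
    {"xyz": [0,0,-5],"roll": 0.1194,"grip": 0},
    {"xyz": [0,0,0],"roll": 0.1194,"grip": 0},
    {"xyz": [0,0,0],"roll": 0.1194,"grip": 0},
    {"xyz": [0,0,0],"roll": 0.1194,"grip": 0},
    {"xyz": [0,0,0],"roll": 0.1194,"grip": 0}
  ]
}}

```text
time_s: 7.45
position: [0.6145, 0.1883, 0.1912]
tcp_rot: [[0.173, 0.985, 0.002], [0.985, -0.173, 0.0], [0.001, 0.002, -1.0]]
force: [0.6, 0.1, -4.7]
opening: 0.155
grasp_force: 30.0
```

{"method": "move_arm", "body": {
  "increments": [
    {"xyz": [-10,-1.3,0],"roll": 0,"grip": 0},
    {"xyz": [-20,-2.5,0],"roll": 0,"grip": 0},
    {"xyz": [-28,-3.5,0],"roll": 0,"grip": 0},
    {"xyz": [-28,-3.5,0],"roll": 0,"grip": 0},
    {"xyz": [-28,-3.5,0],"roll": 0,"grip": 0}
  ]
}}

```text
time_s: 7.87
position: [0.5803, 0.0766, 0.1906]
tcp_rot: [[0.163, 0.987, 0.001], [0.987, -0.163, -0.001], [-0.001, 0.001, -1.0]]
force: [-0.1, -0.4, -5.1]
opening: 0.159
grasp_force: 30.0
```

{"method": "move_arm", "body": {
  "increments": [
    {"xyz": [-28,-3.5,0],"roll": 0,"grip": 0},
    {"xyz": [-28,-3.5,0],"roll": 0,"grip": 0},
    {"xyz": [-28,-3.5,0],"roll": 0,"grip": 0},
    {"xyz": [-28,-3.5,0],"roll": 0,"grip": 0},
    {"xyz": [-28,-3.5,0],"roll": 0,"grip": 0}
  ]
}}

```text
time_s: 8.28
position: [0.5395, -0.0588, 0.1908]
tcp_rot: [[0.164, 0.987, 0.001], [0.987, -0.164, -0.001], [-0.001, 0.002, -1.0]]
force: [-0.4, -0.5, -5.3]
opening: 0.157
grasp_force: 30.0
```

{"method": "move_arm", "body": {
  "increments": [
    {"xyz": [-28,-3.5,0],"roll": 0,"grip": 0},
    {"xyz": [-28,-3.5,0],"roll": 0,"grip": 0},
    {"xyz": [-28,-3.5,0],"roll": 0,"grip": 0},
    {"xyz": [-28,-3.5,0],"roll": 0,"grip": 0},
    {"xyz": [-20,-3.5,0],"roll": 0,"grip": 0}
  ]
}}

```text
time_s: 8.7
position: [0.5002, -0.1875, 0.1909]
tcp_rot: [[0.165, 0.986, 0.002], [0.986, -0.165, -0.003], [-0.003, 0.002, -1.0]]
force: [0.6, 0.9, -4.3]
opening: 0.155
grasp_force: 30.0
```

{"method": "move_arm", "body": {
  "increments": [
    {"xyz": [-7,0,0],"roll": 0,"grip": 0},
    {"xyz": [0,0,0],"roll": 0,"grip": 0},
    {"xyz": [0,0,0],"roll": 0,"grip": 0}
  ]
}}

```text
time_s: 8.95
position: [0.4996, -0.191, 0.1902]
tcp_rot: [[0.167, 0.986, 0.001], [0.986, -0.167, 0.0], [0.001, 0.001, -1.0]]
force: [-0.7, -1.0, -4.5]
opening: 0.156
grasp_force: 30.0
```

```bash
python3 - <<'E'
from h import *
s=bot.read_state();print(np.array(s["position"]).round(4),np.array(s["joint_positions"]).round(1),s["grasp_force"])
img,d=bot.capture("wrist");save("w3",img)
for l in("top_handle","side_handle","pan","canopy"):
    for r in bot.trace(l,"wrist"):
        p=fish("wrist",d,r["mask"])
        if len(p)<50:continue
        q=p[abs(p[:,2]-np.percentile(p[:,2],90))<.006]
        (cx,cy),(w,h),a=cv2.minAreaRect(q[:,:2].astype(np.float32));w_,V=np.linalg.eigh(np.cov(q[:,:2].T))
        print(l,round(r["conf"],2),len(p),np.median(p,0).round(4),"top:",len(q),np.median(q[:,2]).round(4),cv2.boxPoints(cv2.minAreaRect(q[:,:2].astype(np.float32))).round(4).tolist(),np.degrees(np.arctan2(V[1,1],V[0,1])).round(1))
E
```

```text
[ 0.4996 -0.191   0.1902] [-32.9  25.8  97.    0.1  57.2 -23.3] 29.991126470267773
top_handle 0.91 3897 [ 0.5019 -0.1687  0.2146] top: 3549 0.2147 [[0.4885999858379364, -0.210999995470047], [0.5020999908447266, -0.21320000290870667], [0.5121999979019165, -0.14959999918937683], [0.49869999289512634, -0.14740000665187836]] 80.5
top_handle 0.19 2844 [ 0.3908 -0.1721  0.1469] top: 2285 0.1474 [[0.3443000018596649, -0.17440000176429749], [0.4465999901294708, -0.19009999930858612], [0.4489000141620636, -0.17470000684261322], [0.3467000126838684, -0.1589999943971634]] 171.8
side_handle 0.79 2818 [ 0.3912 -0.1719  0.1469] top: 2282 0.1473 [[0.34450000524520874, -0.17399999499320984], [0.44620001316070557, -0.18960000574588776], [0.44850000739097595, -0.1745000034570694], [0.3467999994754791, -0.15889999270439148]] 172.0
pan 0.64 15620 [ 0.4967 -0.1752  0.1431] top: 3741 0.2146 [[0.4884999990463257, -0.21140000224113464], [0.5113999843597412, -0.2150000035762787], [0.5216000080108643, -0.1509000062942505], [0.4986000061035156, -0.14730000495910645]] 80.8
pan 0.64 22206 [ 0.6409 -0.1855  0.1466] top: 21398 0.1466 [[0.5799999833106995, -0.27799999713897705], [0.7006999850273132, -0.29739999771118164], [0.7242000102996826, -0.15049999952316284], [0.603600025177002, -0.13120000064373016]] 76.9
canopy 0.85 3708 [ 0.2843 -0.2298  0.0452] top: 321 0.1146 [[0.2840000092983246, -0.2199999988079071], [0.2890999913215637, -0.2563999891281128], [0.3075999915599823, -0.2538999915122986], [0.30250000953674316, -0.21739999949932098]] 77.8
canopy 0.74 22245 [ 0.641  -0.1854  0.1465] top: 21412 0.1466 [[0.5795000195503235, -0.2775999903678894], [0.7001000046730042, -0.29760000109672546], [0.724399983882904, -0.15119999647140503], [0.6037999987602234, -0.13120000064373016]] 77.5
```

View pics/w3.png

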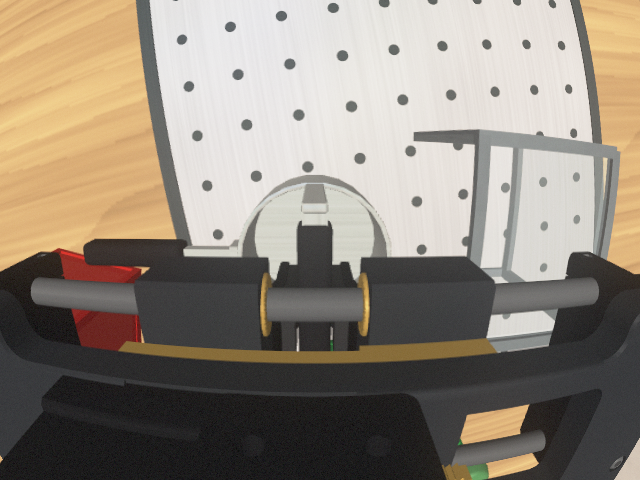

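The pan hangs straight in the grip, its bar at (315,250). The canopy's mouth edge is at (475,200) and agrees with the top camera within 2 mm. Now I lower it.

{"method": "move_arm", "body": {
  "increments": [
    {"xyz": [0,0,12],"roll": 0,"grip": 0},
    {"xyz": [0,0,20],"roll": 0,"grip": 0},
    {"xyz": [0,0,20],"roll": 0,"grip": 0},
    {"xyz": [0,0,20],"roll": 0,"grip": 0},
    {"xyz": [0,0,12],"roll": 0,"grip": 0}
  ]
}}

```text
time_s: 9.62
position: [0.4991, -0.1897, 0.1038]
tcp_rot: [[0.165, 0.986, -0.002], [0.986, -0.165, 0.001], [0.001, -0.002, -1.0]]
force: [-1.1, 0.7, -4.3]
opening: 0.157
grasp_force: 30.0
```

{"method": "move_arm", "body": {
  "increments": [
    {"xyz": [0,0,5],"roll": 0,"grip": 0},
    {"xyz": [0,0,3],"roll": 0,"grip": 0},
    {"xyz": [0,0,3],"roll": 0,"grip": 0},
    {"xyz": [0,0,2],"roll": 0,"grip": 0},
    {"xyz": [0,0,1],"roll": 0,"grip": 0}
  ]
}}

```text
time_s: 10.03
position: [0.5002, -0.1913, 0.0921]
tcp_rot: [[0.167, 0.986, 0.001], [0.986, -0.167, -0.001], [-0.001, 0.001, -1.0]]
force: [-0.4, -0.4, -5.5]
opening: 0.157
grasp_force: 30.0
```

{"method": "move_arm", "body": {
  "increments": [
    {"xyz": [0,0,1],"roll": 0,"grip": 0},
    {"xyz": [0,0,0.5],"roll": 0,"grip": 0},
    {"xyz": [0,0,0.5],"roll": 0,"grip": 0},
    {"xyz": [0,0,0],"roll": 0,"grip": 0}
  ]
}}

```text
time_s: 10.37
position: [0.4997, -0.1912, 0.0898]
tcp_rot: [[0.167, 0.986, 0.0], [0.986, -0.167, -0.0], [-0.0, 0.0, -1.0]]
force: [0.3, 0.3, -4.8]
opening: 0.157
grasp_force: 30.0
```

{"method": "move_arm", "body": {
  "increments": [
    {"xyz": [0,0,0.5],"roll": 0,"grip": 0},
    {"xyz": [0,0,0.5],"roll": 0,"grip": 0},
    {"xyz": [0,0,0],"roll": 0,"grip": 0}
  ]
}}

```text
time_s: 10.62
position: [0.4996, -0.1912, 0.0891]
tcp_rot: [[0.167, 0.986, 0.0], [0.986, -0.167, -0.0], [-0.0, 0.0, -1.0]]
force: [-1.5, 0.4, 2.4]
opening: 0.159
grasp_force: 30.0
```

It has made contact at z 0.089, so I release and rise.

{"method": "move_arm", "body": {
  "increments": [
    {"xyz": [0,0,0],"roll": 0,"grip": 100},
    {"xyz": [0,0,0],"roll": 0,"grip": 100},
    {"xyz": [0,0,0],"roll": 0,"grip": 100},
    {"xyz": [0,0,0],"roll": 0,"grip": 100},
    {"xyz": [0,0,0],"roll": 0,"grip": 100}
  ]
}}

```text
time_s: 11.03
position: [0.4998, -0.1912, 0.0886]
tcp_rot: [[0.167, 0.986, 0.0], [0.986, -0.167, -0.0], [-0.0, 0.0, -1.0]]
force: [-0.8, -0.2, 1.2]
opening: 0.45
grasp_force: 0.0
```

{"method": "move_arm", "body": {
  "increments": [
    {"xyz": [0,0,0],"roll": 0,"grip": 100},
    {"xyz": [0,0,0],"roll": 0,"grip": 100},
    {"xyz": [0,0,0],"roll": 0,"grip": 100},
    {"xyz": [0,0,0],"roll": 0,"grip": 100},
    {"xyz": [0,0,0],"roll": 0,"grip": 100}
  ]
}}

```text
time_s: 11.45
position: [0.4995, -0.1911, 0.0885]
tcp_rot: [[0.167, 0.986, -0.0], [0.986, -0.167, 0.0], [0.0, -0.0, -1.0]]
force: [0.0, 0.8, 0.3]
opening: 0.833
grasp_force: 0.0
```

{"method": "move_arm", "body": {
  "increments": [
    {"xyz": [0,0,-10],"roll": 0,"grip": 100},
    {"xyz": [0,0,-20],"roll": 0,"grip": 100},
    {"xyz": [0,0,-25],"roll": 0,"grip": 100},
    {"xyz": [0,0,-25],"roll": 0,"grip": 100},
    {"xyz": [0,0,-25],"roll": 0,"grip": 100}
  ]
}}

```text
time_s: 11.87
position: [0.4993, -0.1909, 0.1952]
tcp_rot: [[0.167, 0.986, -0.0], [0.986, -0.167, 0.0], [0.0, -0.0, -1.0]]
force: [-0.3, -0.0, -0.4]
opening: 0.997
grasp_force: 0.0
```

{"method": "move_arm", "body": {
  "increments": [
    {"xyz": [0,-24,0],"roll": 0,"grip": 100},
    {"xyz": [0,-25,0],"roll": 0,"grip": 100},
    {"xyz": [0,-25,0],"roll": 0,"grip": 100},
    {"xyz": [0,-25,0],"roll": 0,"grip": 100},
    {"xyz": [0,-24,0],"roll": 0,"grip": 100}
  ]
}}

```text
time_s: 12.28
position: [0.3771, -0.1701, 0.1943]
tcp_rot: [[0.167, 0.986, 0.001], [0.986, -0.167, -0.001], [-0.001, 0.001, -1.0]]
force: [0.1, 0.5, 0.5]
opening: 0.998
grasp_force: 0.0
```

{"method": "move_arm", "body": {
  "increments": [
    {"xyz": [0,0,0],"roll": 0.121,"grip": 100},
    {"xyz": [0,0,0],"roll": 0.121,"grip": 100},
    {"xyz": [0,0,0],"roll": 0.121,"grip": 100},
    {"xyz": [0,0,0],"roll": 0.121,"grip": 100},
    {"xyz": [0,0,0],"roll": 0.121,"grip": 100}
  ]
}}

```text
time_s: 12.7
position: [0.3783, -0.1706, 0.1943]
tcp_rot: [[0.703, 0.711, 0.001], [0.711, -0.703, -0.001], [0.0, 0.001, -1.0]]
force: [0.3, 0.4, -1.4]
opening: 0.999
grasp_force: 0.0
```

{"method": "move_arm", "body": {
  "increments": [
    {"xyz": [0,0,0],"roll": 0.121,"grip": 100},
    {"xyz": [0,0,0],"roll": 0.121,"grip": 100},
    {"xyz": [0,0,0],"roll": 0.121,"grip": 100},
    {"xyz": [0,0,0],"roll": 0.121,"grip": 100},
    {"xyz": [0,0,0],"roll": 0.121,"grip": 100}
  ]
}}

```text
time_s: 13.12
position: [0.3783, -0.1705, 0.1943]
tcp_rot: [[0.983, 0.186, 0.001], [0.186, -0.983, -0.001], [0.001, 0.001, -1.0]]
force: [-0.4, -0.4, -0.3]
opening: 1.002
grasp_force: 0.0
```

{"method": "move_arm", "body": {
  "increments": [
    {"xyz": [0,0,0],"roll": 0.121,"grip": 100},
    {"xyz": [0,0,0],"roll": 0.121,"grip": 100},
    {"xyz": [0,0,0],"roll": 0.119,"grip": 100},
    {"xyz": [0,0,0],"roll": 0,"grip": 100}
  ]
}}

```text
time_s: 13.45
position: [0.3784, -0.1706, 0.1942]
tcp_rot: [[0.986, -0.169, 0.001], [-0.169, -0.986, -0.001], [0.001, 0.0, -1.0]]
force: [0.5, 0.9, -0.4]
opening: 0.999
grasp_force: 0.0
```

```bash
cat > meas.py <<'E'
from h import *
import sys
s=bot.read_state();print(np.array(s["position"]).round(4),np.array(s["joint_positions"]).round(1),s["time_s"])
img,d=bot.capture("wrist");save(sys.argv[1],img)
for l in("side_handle","top_handle","canopy"):
    for r in bot.trace(l,"wrist"):
        p=fish("wrist",d,r["mask"])
        if len(p)<50:continue
        q=p[abs(p[:,2]-np.percentile(p[:,2],90))<.006]
        w_,V=np.linalg.eigh(np.cov(q[:,:2].T))
        print(l,round(r["conf"],2),len(q),np.median(q[:,2]).round(4),cv2.boxPoints(cv2.minAreaRect(q[:,:2].astype(np.float32))).round(4).tolist(),np.degrees(np.arctan2(V[1,1],V[0,1])).round(1))
E
python3 meas.py w4
```

```text
[ 0.3784 -0.1706  0.1942] [-39.8  16.8 112.7   0.   50.4  60. ] 13.45
side_handle 0.95 1781 0.0462 [[0.3450999855995178, -0.17550000548362732], [0.4465000033378601, -0.19269999861717224], [0.44909998774528503, -0.17749999463558197], [0.34769999980926514, -0.16030000150203705]] 170.7
top_handle 0.89 2650 0.1136 [[0.483599990606308, -0.23499999940395355], [0.49869999289512634, -0.23749999701976776], [0.5127000212669373, -0.15080000460147858], [0.4975999891757965, -0.14830000698566437]] 80.8
canopy 0.89 8440 0.1474 [[0.4447000026702881, -0.4325999915599823], [0.53329998254776, -0.4560999870300293], [0.5609999895095825, -0.35190001130104065], [0.4724999964237213, -0.32829999923706055]] 92.7
canopy 0.81 592 0.1466 [[0.18790000677108765, -0.2433999925851822], [0.1923999935388565, -0.2669000029563904], [0.3075999915599823, -0.24459999799728394], [0.30300000309944153, -0.22120000422000885]] -167.5
```

View pics/w4.png

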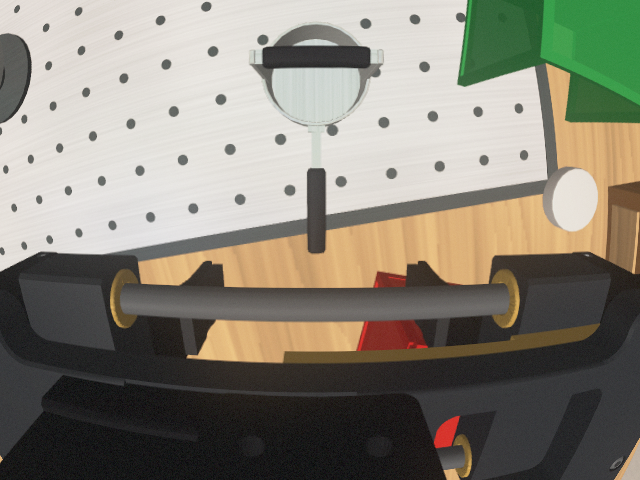

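The pan stands upright on the bench outside the mouth. The side handle, px (316,170–250), points back along the canopy axis, with pan axis about (0.499, -0.193) and yaw -9.3°. I descend on the side handle.

{"method": "move_arm", "body": {
  "increments": [
    {"xyz": [0,2.3,15],"roll": 0,"grip": 100},
    {"xyz": [0,0,30],"roll": 0,"grip": 100},
    {"xyz": [0,0,30],"roll": 0,"grip": 100},
    {"xyz": [0,0,30],"roll": 0,"grip": 100},
    {"xyz": [0,0,20],"roll": 0,"grip": 100}
  ]
}}

```text
time_s: 14.07
position: [0.3774, -0.1724, 0.0668]
tcp_rot: [[0.986, -0.166, -0.001], [-0.166, -0.986, 0.001], [-0.001, -0.001, -1.0]]
force: [-0.1, -0.1, 0.3]
opening: 0.999
grasp_force: 0.0
```

{"method": "move_arm", "body": {
  "increments": [
    {"xyz": [0,0,15],"roll": 0,"grip": 100},
    {"xyz": [0,0,12],"roll": 0,"grip": 100},
    {"xyz": [0,0,12],"roll": 0,"grip": 100},
    {"xyz": [0,0,10],"roll": 0,"grip": 100},
    {"xyz": [0,0,0],"roll": 0,"grip": 100}
  ]
}}

```text
time_s: 14.48
position: [0.3775, -0.1725, 0.0181]
tcp_rot: [[0.986, -0.166, -0.002], [-0.166, -0.986, 0.002], [-0.002, -0.001, -1.0]]
force: [0.8, -0.5, -0.3]
opening: 1.001
grasp_force: 0.0
```

{"method": "move_arm", "body": {
  "increments": [
    {"xyz": [0,0,0],"roll": 0,"grip": 0},
    {"xyz": [0,0,0],"roll": 0,"grip": 0},
    {"xyz": [0,0,0],"roll": 0,"grip": 0},
    {"xyz": [0,0,0],"roll": 0,"grip": 0},
    {"xyz": [0,0,0],"roll": 0,"grip": 0}
  ]
}}

```text
time_s: 14.9
position: [0.3782, -0.173, 0.0201]
tcp_rot: [[0.986, -0.167, 0.001], [-0.167, -0.986, -0.001], [0.001, 0.001, -1.0]]
force: [0.6, -0.7, -0.2]
opening: 0.71
grasp_force: 0.0
```

{"method": "move_arm", "body": {
  "increments": [
    {"xyz": [0,0,0],"roll": 0,"grip": 0},
    {"xyz": [0,0,0],"roll": 0,"grip": 0},
    {"xyz": [0,0,0],"roll": 0,"grip": 0},
    {"xyz": [0,0,0],"roll": 0,"grip": 0},
    {"xyz": [0,0,0],"roll": 0,"grip": 0}
  ]
}}

```text
time_s: 15.32
position: [0.3779, -0.1728, 0.0196]
tcp_rot: [[0.986, -0.167, -0.0], [-0.167, -0.986, 0.0], [-0.0, -0.0, -1.0]]
force: [-1.1, -0.3, 0.3]
opening: 0.326
grasp_force: 0.0
```

{"method": "move_arm", "body": {
  "increments": [
    {"xyz": [0,0,0],"roll": 0,"grip": 0},
    {"xyz": [0,0,0],"roll": 0,"grip": 0},
    {"xyz": [0,0,0],"roll": 0,"grip": 0},
    {"xyz": [0,0,0],"roll": 0,"grip": 0},
    {"xyz": [0,0,0],"roll": 0,"grip": 0}
  ]
}}

```text
time_s: 15.73
position: [0.3779, -0.1727, 0.0195]
tcp_rot: [[0.986, -0.167, -0.0], [-0.167, -0.986, 0.0], [-0.0, -0.0, -1.0]]
force: [-0.2, -0.3, -0.4]
opening: 0.182
grasp_force: 30.0
```

It has gripped at 16 mm. I slide it in, with a small lateral correction.

{"method": "move_arm", "body": {
  "increments": [
    {"xyz": [8,-0.5,0],"roll": 0,"grip": 0},
    {"xyz": [14,-0.5,0],"roll": 0,"grip": 0},
    {"xyz": [16,-0.5,0],"roll": 0,"grip": 0},
    {"xyz": [16,-0.5,0],"roll": 0,"grip": 0},
    {"xyz": [16,0,0],"roll": 0,"grip": 0}
  ]
}}

```text
time_s: 16.15
position: [0.4448, -0.1805, 0.0195]
tcp_rot: [[0.986, -0.167, -0.007], [-0.167, -0.986, 0.004], [-0.007, -0.003, -1.0]]
force: [-5.8, 0.8, 4.5]
opening: 0.178
grasp_force: 30.0
```

{"method": "move_arm", "body": {
  "increments": [
    {"xyz": [16,0,0],"roll": 0,"grip": 0},
    {"xyz": [16,0,0],"roll": 0,"grip": 0},
    {"xyz": [16,0,0],"roll": 0,"grip": 0},
    {"xyz": [14,0,0],"roll": 0,"grip": 0},
    {"xyz": [8,0,0],"roll": 0,"grip": 0}
  ]
}}

```text
time_s: 16.57
position: [0.5158, -0.1934, 0.0195]
tcp_rot: [[0.986, -0.167, -0.003], [-0.167, -0.986, 0.002], [-0.003, -0.001, -1.0]]
force: [-4.7, 1.8, 2.8]
opening: 0.179
grasp_force: 30.0
```

```bash
python3 meas.py w5; python3 - <<'E'
from h import *
img,d=bot.capture("top");save("t5",cv2.resize(img[120:280,340:500],None,fx=3.5,fy=3.5,interpolation=cv2.INTER_CUBIC))
E
```

```text
[ 0.5158 -0.1934  0.0195] [-32.2  42.6 100.7  -0.   36.9  67.5] 16.5667
side_handle 0.95 6033 0.0462 [[0.4943000078201294, -0.19990000128746033], [0.5871999859809875, -0.21559999883174896], [0.589900016784668, -0.1995999962091446], [0.4970000088214874, -0.18400000035762787]] 170.8
canopy 0.87 1548 0.0487 [[0.5059999823570251, -0.3481000065803528], [0.5760999917984009, -0.3723999857902527], [0.5777999758720398, -0.36739999055862427], [0.5077000260353088, -0.3431999981403351]] 161.2
```

View pics/w5.png

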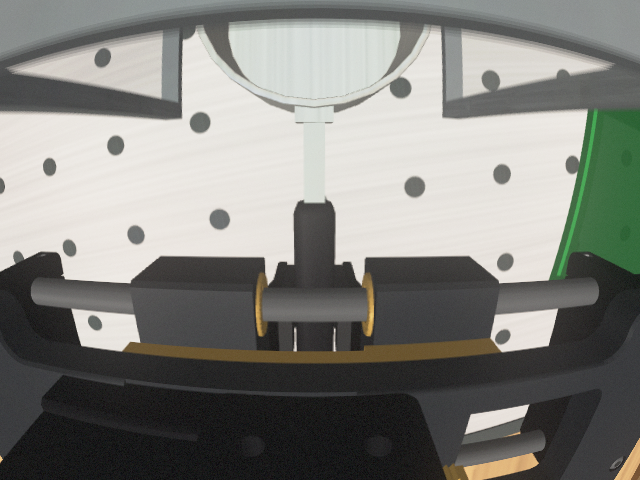

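The pan is centred between the canopy's side feet (px 181 and 444, pan at 314) and the handle points straight out of the mouth. About 20 mm remain, so I slow down.

{"method": "move_arm", "body": {
  "increments": [
    {"xyz": [4,0,0],"roll": 0,"grip": 0},
    {"xyz": [3,0,0],"roll": 0,"grip": 0},
    {"xyz": [3,0,0],"roll": 0,"grip": 0},
    {"xyz": [2,0,0],"roll": 0,"grip": 0},
    {"xyz": [1,0,0],"roll": 0,"grip": 0}
  ]
}}

```text
time_s: 17.23
position: [0.5253, -0.1949, 0.0194]
tcp_rot: [[0.986, -0.168, -0.008], [-0.167, -0.986, 0.004], [-0.008, -0.002, -1.0]]
force: [-7.6, 1.6, 6.1]
opening: 0.181
grasp_force: 30.0
```

{"method": "move_arm", "body": {
  "increments": [
    {"xyz": [1,0,0],"roll": 0,"grip": 0},
    {"xyz": [1,0,0],"roll": 0,"grip": 0},
    {"xyz": [1,0,0],"roll": 0,"grip": 0}
  ]
}}

```text
time_s: 17.48
position: [0.5278, -0.1953, 0.0194]
tcp_rot: [[0.986, -0.168, -0.008], [-0.167, -0.986, 0.004], [-0.009, -0.002, -1.0]]
force: [-7.4, 1.5, 6.2]
opening: 0.18
grasp_force: 30.0
```

{"method": "move_arm", "body": {
  "increments": [
    {"xyz": [1,0,0],"roll": 0,"grip": 0},
    {"xyz": [1,0,0],"roll": 0,"grip": 0},
    {"xyz": [1,0,0],"roll": 0,"grip": 0},
    {"xyz": [1,0,0],"roll": 0,"grip": 0}
  ]
}}

```text
time_s: 17.82
position: [0.5318, -0.1959, 0.0194]
tcp_rot: [[0.986, -0.168, -0.008], [-0.168, -0.986, 0.004], [-0.009, -0.002, -1.0]]
force: [-7.7, 1.2, 5.9]
opening: 0.179
grasp_force: 30.0
```

{"method": "move_arm", "body": {
  "increments": [
    {"xyz": [1,0,0],"roll": 0,"grip": 0},
    {"xyz": [1,0,0],"roll": 0,"grip": 0}
  ]
}}

```text
time_s: 17.98
position: [0.5337, -0.1963, 0.0194]
tcp_rot: [[0.986, -0.168, -0.008], [-0.168, -0.986, 0.004], [-0.009, -0.002, -1.0]]
force: [-7.9, 1.8, 6.0]
opening: 0.182
grasp_force: 30.0
```

{"method": "move_arm", "body": {
  "increments": [
    {"xyz": [1,0,0],"roll": 0,"grip": 0},
    {"xyz": [1,0,0],"roll": 0,"grip": 0}
  ]
}}

```text
time_s: 18.15
position: [0.5357, -0.1966, 0.0194]
tcp_rot: [[0.986, -0.168, -0.008], [-0.168, -0.986, 0.004], [-0.009, -0.002, -1.0]]
force: [-7.3, 1.1, 6.2]
opening: 0.18
grasp_force: 30.0
```

{"method": "move_arm", "body": {
  "increments": [
    {"xyz": [1,0,0],"roll": 0,"grip": 0},
    {"xyz": [1,0,0],"roll": 0,"grip": 0}
  ]
}}

```text
time_s: 18.32
position: [0.5366, -0.1967, 0.0194]
tcp_rot: [[0.986, -0.167, -0.011], [-0.167, -0.986, 0.005], [-0.011, -0.003, -1.0]]
force: [-10.3, -0.0, 8.9]
opening: 0.181
grasp_force: 30.0
```

{"method": "move_arm", "body": {
  "increments": [
    {"xyz": [1,0,0],"roll": 0,"grip": 0},
    {"xyz": [0,0,0],"roll": 0,"grip": 0}
  ]
}}

```text
time_s: 18.48
position: [0.5366, -0.1968, 0.0194]
tcp_rot: [[0.986, -0.167, -0.013], [-0.167, -0.986, 0.005], [-0.013, -0.003, -1.0]]
force: [-11.0, 1.0, 10.1]
opening: 0.182
grasp_force: 30.0
```

Stalled against the back panel. I ease the push, release and rise.

{"method": "move_arm", "body": {
  "increments": [
    {"xyz": [-1,0,0],"roll": 0,"grip": 0},
    {"xyz": [-1,0,0],"roll": 0,"grip": 0}
  ]
}}

```text
time_s: 18.65
position: [0.5366, -0.1968, 0.0194]
tcp_rot: [[0.986, -0.168, -0.008], [-0.168, -0.986, 0.004], [-0.009, -0.003, -1.0]]
force: [-4.7, 1.3, 4.0]
opening: 0.18
grasp_force: 30.0
```

{"method": "move_arm", "body": {
  "increments": [
    {"xyz": [0,0,0],"roll": 0,"grip": 100},
    {"xyz": [0,0,0],"roll": 0,"grip": 100},
    {"xyz": [0,0,0],"roll": 0,"grip": 100},
    {"xyz": [0,0,0],"roll": 0,"grip": 100},
    {"xyz": [0,0,0],"roll": 0,"grip": 100}
  ]
}}

```text
time_s: 19.07
position: [0.5413, -0.1987, 0.0195]
tcp_rot: [[0.986, -0.168, 0.001], [-0.168, -0.986, -0.0], [0.001, 0.0, -1.0]]
force: [0.3, 0.1, -0.0]
opening: 0.473
grasp_force: 0.0
```

{"method": "move_arm", "body": {
  "increments": [
    {"xyz": [0,0,0],"roll": 0,"grip": 100},
    {"xyz": [0,0,0],"roll": 0,"grip": 100},
    {"xyz": [0,0,0],"roll": 0,"grip": 100},
    {"xyz": [0,0,0],"roll": 0,"grip": 100},
    {"xyz": [0,0,0],"roll": 0,"grip": 100}
  ]
}}

```text
time_s: 19.48
position: [0.541, -0.1984, 0.0196]
tcp_rot: [[0.986, -0.167, 0.0], [-0.167, -0.986, -0.0], [0.0, 0.0, -1.0]]
force: [0.2, -0.7, 0.8]
opening: 0.851
grasp_force: 0.0
```

```bash
python3 meas.py w6
```

```text
[ 0.541  -0.1984  0.0196] [-31.2  43.6  97.1   0.   39.3  68.4] 19.4833
side_handle 0.98 1051 0.0466 [[0.5174000263214111, -0.20309999585151672], [0.53329998254776, -0.20589999854564667], [0.5360999703407288, -0.19020000100135803], [0.5202000141143799, -0.1873999983072281]] 68.8
side_handle 0.37 1023 0.0466 [[0.5181999802589417, -0.20329999923706055], [0.5339999794960022, -0.20520000159740448], [0.5358999967575073, -0.18960000574588776], [0.5200999975204468, -0.1876000016927719]] 69.6
```

View pics/w6.png

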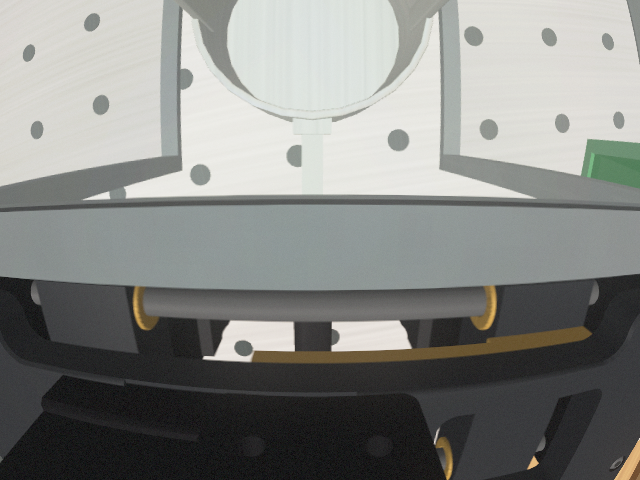

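The pan is well inside the mouth, straight and centred. I retreat up and back, then check from a distance.

{"method": "move_arm", "body": {
  "increments": [
    {"xyz": [-2,0,0],"roll": 0,"grip": 100},
    {"xyz": [0,0,-10],"roll": 0,"grip": 100},
    {"xyz": [0,0,-20],"roll": 0,"grip": 100},
    {"xyz": [0,0,-30],"roll": 0,"grip": 100},
    {"xyz": [0,0,-30],"roll": 0,"grip": 100}
  ]
}}

```text
time_s: 20.1
position: [0.5381, -0.1976, 0.1104]
tcp_rot: [[0.986, -0.167, -0.002], [-0.167, -0.986, 0.001], [-0.002, -0.001, -1.0]]
force: [0.6, -0.7, -0.1]
opening: 0.999
grasp_force: 0.0
```

{"method": "move_arm", "body": {
  "increments": [
    {"xyz": [0,0,-30],"roll": 0,"grip": 100},
    {"xyz": [-25,0,-30],"roll": 0,"grip": 100},
    {"xyz": [-35,0,0],"roll": 0,"grip": 100},
    {"xyz": [-35,0,0],"roll": 0,"grip": 100},
    {"xyz": [-30,0,0],"roll": 0,"grip": 100}
  ]
}}

```text
time_s: 20.52
position: [0.4138, -0.1763, 0.1708]
tcp_rot: [[0.986, -0.167, 0.001], [-0.167, -0.986, -0.001], [0.001, 0.001, -1.0]]
force: [-0.2, 0.3, 0.1]
opening: 1.002
grasp_force: 0.0
```

```bash
python3 meas.py w7; python3 - <<'E'
from h import *
img,d=bot.capture("top");c=img[120:270,340:480];w,_=bot.capture("wrist")
a=cv2.resize(c,None,fx=2.8,fy=2.8,interpolation=cv2.INTER_CUBIC);b=cv2.resize(w[:300,:],(400,188))
o=np.zeros((420,792,3),np.uint8);o[:,:392]=a[:420,:392];o[:188,392:]=b;save("f",o)
for l in("side_handle","top_handle"):
    for r in bot.trace(l,"top"):
        p=cloud("top",d,r["mask"])
        if len(p)and p[:,1].mean()<0:
            print(l,round(r["conf"],2),np.median(p[:,2]).round(3),cv2.boxPoints(cv2.minAreaRect(p[:,:2].astype(np.float32))).round(4).tolist())
E
```

```text
[ 0.4138 -0.1763  0.1708] [-37.4  21.6 109.7  -0.   48.6  62.2] 20.5167
side_handle 0.65 1925 0.0444 [[0.4977000057697296, -0.1973000019788742], [0.5849999785423279, -0.21199999749660492], [0.5874999761581421, -0.19679999351501465], [0.5001999735832214, -0.18209999799728394]] 170.6
top_handle 0.24 1949 0.0211 [[0.3192000091075897, -0.4867999851703644], [0.3718999922275543, -0.49810001254081726], [0.38679999113082886, -0.4284999966621399], [0.33399999141693115, -0.4171999990940094]] 80.0
canopy 0.95 579 0.1466 [[0.20489999651908875, -0.24459999799728394], [0.2061000019311905, -0.26330000162124634], [0.2890999913215637, -0.2583000063896179], [0.2879999876022339, -0.2395000010728836]] -174.3
canopy 0.93 122 0.0434 [[0.5812000036239624, -0.2800999879837036], [0.5845999717712402, -0.2806999981403351], [0.6093000173568726, -0.13459999859333038], [0.60589998960495, -0.1340000033378601]] 80.4
canopy 0.88 9980 0.1477 [[0.4546000063419342, -0.40709999203681946], [0.559499979019165, -0.4327000081539154], [0.5781999826431274, -0.35600000619888306], [0.4733999967575073, -0.3303999900817871]] 145.8
side_handle 0.59 0.044 [[0.5023000240325928, -0.20630000531673431], [0.6074000000953674, -0.22499999403953552], [0.611299991607666, -0.20270000398159027], [0.5062999725341797, -0.18400000035762787]]
```

View pics/f.png

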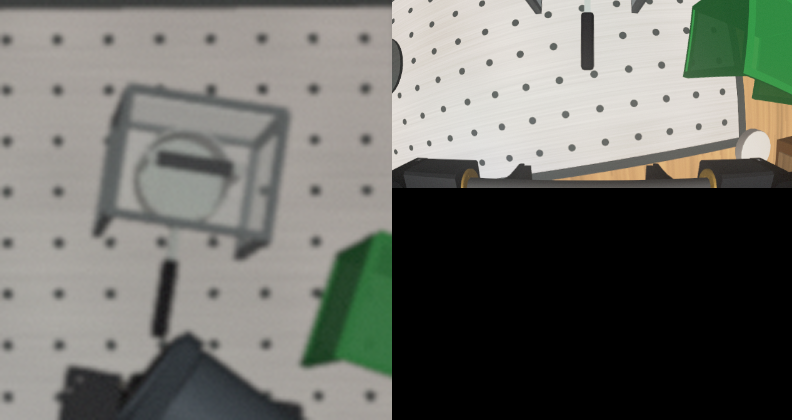

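The pan is upright and straight in the canopy, but the wrist estimate of the handle end hints at a few mm left to go. I'll check the bar and handle end numerically by pixel rays.

```bash
python3 - <<'E'
from h import *
u=np.array([.986,-.167]);u/=np.linalg.norm(u)
C={}
for cam in("top","scene","wrist"):
    img,d=bot.capture(cam);g=img.astype(float).max(2);M=T(cam);K=np.array(bot.camera_model(cam)["intrinsics"])
    V=np.linalg.inv(M)
    def proj(P):
        c=(V@np.r_[P,1])[:3]
        if cam=="wrist":
            t=np.arctan2(np.hypot(c[0],c[1]),c[2]);r=np.hypot(c[0],c[1])+1e-9
            return K[0,2]+K[0,0]*t*c[0]/r,K[1,2]+K[1,1]*t*c[1]/r
        p=K@c;return p[0]/p[2],p[1]/p[2]
    def prof(base,z,offs,lats=(-.004,0,.004),a=g):
        n=np.array([-u[1],u[0]]);o=[]
        for s in offs:
            xy=[proj(np.r_[base+u*s+n*l,z]) for l in lats]
            m=np.array([xy],np.float32)
            o.append(cv2.remap(a.astype(np.float32),m[...,0],m[...,1],1).mean())
        return np.array(o)
    org=np.array([.6086,-.2085])
    # along canopy x: handle top z=.047 end expected at -.105; bar top z=.1145 centre expected at +.05
    s=np.arange(-.125,-.085,.002);print(cam,"handle",list(zip((s*1000).round().astype(int).tolist(),prof(org,.047,s).astype(int).tolist())))
    s=np.arange(.02,.08,.003);print(cam,"bar",list(zip((s*1000).round().astype(int).tolist(),prof(org,.1145,s,(-.02,-.01,0,.01,.02)).astype(int).tolist())))
    s=np.arange(-.03,.0,.002);print(cam,"mouth roof",list(zip((s*1000).round().astype(int).tolist(),prof(org,.15,s,(-.05,-.03,.03,.05)).astype(int).tolist())))
    s=np.arange(.08,.12,.002);print(cam,"back roof",list(zip((s*1000).round().astype(int).tolist(),prof(org,.15,s,(-.05,-.03,.03,.05)).astype(int).tolist())))
    s=np.arange(.08,.12,.002);print(cam,"back floor",list(zip((s*1000).round().astype(int).tolist(),prof(org,.0,s,(-.05,-.03,.03,.05)).astype(int).tolist())))
E
```

```text
top handle [(-125, 93), (-123, 104), (-121, 116), (-119, 124), (-117, 128), (-115, 128), (-113, 125), (-111, 126), (-109, 124), (-107, 113), (-105, 91), (-103, 64), (-101, 49), (-99, 41), (-97, 39), (-95, 38), (-93, 39), (-91, 42), (-89, 43), (-87, 43)]
top bar [(20, 155), (23, 155), (26, 154), (29, 154), (32, 154), (35, 154), (38, 150), (41, 125), (44, 86), (47, 67), (50, 65), (53, 70), (56, 98), (59, 132), (62, 141), (65, 136), (68, 125), (71, 114), (74, 114), (77, 126)]
top mouth roof [(-30, 137), (-28, 136), (-26, 135), (-24, 137), (-22, 139), (-20, 141), (-18, 135), (-16, 118), (-14, 104), (-12, 98), (-10, 103), (-8, 117), (-6, 133), (-4, 144), (-2, 149)]
top back roof [(80, 146), (82, 148), (84, 150), (86, 150), (88, 151), (90, 153), (92, 151), (94, 142), (96, 120), (98, 103), (100, 98), (102, 106), (104, 123), (106, 146), (108, 160), (110, 164), (112, 163), (114, 160), (116, 156), (118, 156)]
top back floor [(80, 129), (82, 136), (84, 142), (86, 145), (88, 146), (90, 148), (92, 146), (94, 139), (96, 129), (98, 118), (100, 116), (102, 120), (104, 131), (106, 142), (108, 148), (
[... 1552 characters left out ...]
 0), (41, 0), (44, 0), (47, 0), (50, 0), (53, 0), (56, 0), (59, 0), (62, 0), (65, 0), (68, 0), (71, 0), (74, 0), (77, 0)]
wrist mouth roof [(-30, 0), (-28, 0), (-26, 0), (-24, 0), (-22, 0), (-20, 0), (-18, 0), (-16, 0), (-14, 0), (-12, 0), (-10, 0), (-8, 0), (-6, 0), (-4, 0), (-2, 0)]
wrist back roof [(80, 0), (82, 0), (84, 0), (86, 0), (88, 0), (90, 0), (92, 0), (94, 0), (96, 0), (98, 0), (100, 0), (102, 0), (104, 0), (106, 0), (108, 0), (110, 0), (112, 0), (114, 0), (116, 0), (118, 0)]
wrist back floor [(80, 0), (82, 0), (84, 0), (86, 0), (88, 0), (90, 0), (92, 0), (94, 0), (96, 0), (98, 0), (100, 0), (102, 0), (104, 0), (106, 0), (108, 0), (110, 0), (112, 0), (114, 0), (116, 0), (118, 0)]
```

By pixel rays in two cameras, the bar centre is at canopy x of about +50 mm. The back panel starts at about +95 mm, and the handle end is at about -105 mm. The pan is fully home.

```bash
python3 -c "
from rig import bot;print(bot.hand_in())"
```

```text
the job is handed in; nothing more can be done
None
```

The pan is home against the canopy's back panel, upright, with its side handle pointing straight out of the mouth; the arm is clear and the job is handed in at about 21 s (no verdict was returned).

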